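Fan painted sample boards into a shingled row

TASK

Fan the three painted sample boards into a neat overlapping row on the bed of the tray: blue first, leaning back on the sloped rest, then yellow leaning on the blue one, then red leaning on the yellow one, painted sides up. Each board's lower edge must be drawn up snug against the rest-facing side of its own cross-rib (blue at the rib closest to the rest, yellow at the middle one, red at the last), so that the rib stops it sliding down, with the row centred and square in the tray. The height of the tray's bed differs each time, so feel for it: lay each board down gently without dropping it or pressing it hard into the tray, let go of it before fetching the next, and leave the jar, pot and marker where they are.

Things in the scene. Friction and masses are not known exactly. Their poses are not given: they have to be found in the camera images.
- tray: Plywood tray, 230 x 140 mm, fixed; rim 26 mm high, 6 mm thick. Origin: centre of its underside, on the table; x runs along the row, up towards the sloped rest; z up. Inside is a stiff bed with floor, ribs and rest, set each time to an unknown height: its floor stands 9 to 27 mm above the origin, is not reported and must be felt or seen. Seated boards slope 19 to 20 degrees
- rest_foot (a point): Where the upper face of the sloped rest, if prolonged, would meet the bed floor (tray x = -4.5 mm, y = 0), drawn for the lowest bed; the real one is 0 to 18 mm higher. The rest, a pale plate on the bed, tray y -24 to +24 mm, rises at 20 degrees towards tray +x, from 17 to 105 mm along the slope from this point. Axes as the tray's
- rib_blue (a point): Dark cross-rib on the bed nearest the rest, for the blue board: 100 mm along tray y, 5 mm wide, 4 mm high. Point: middle of the foot of its face towards the rest (tray x = -6 mm), drawn for the lowest bed (z = 9 mm); the real one is 0 to 18 mm higher. A seated board's lower bottom edge is about 1.5 mm from it towards the rest, its leaning end face on the rib's top edge. Axes as the tray's
- rib_yellow (a point): Dark cross-rib on the bed in the middle, for the yellow board: 100 mm along tray y, 5 mm wide, 4 mm high. Point: middle of the foot of its face towards the rest (tray x = -38 mm), drawn for the lowest bed (z = 9 mm); the real one is 0 to 18 mm higher. A seated board's lower bottom edge is about 1.5 mm from it towards the rest, its leaning end face on the rib's top edge. Axes as the tray's
- rib_red (a point): Dark cross-rib on the bed farthest from the rest, for the red board: 100 mm along tray y, 5 mm wide, 4 mm high. Point: middle of the foot of its face towards the rest (tray x = -70 mm), drawn for the lowest bed (z = 9 mm); the real one is 0 to 18 mm higher. A seated board's lower bottom edge is about 1.5 mm from it towards the rest, its leaning end face on the rib's top edge. Axes as the tray's
- blue_board: Loose flat wooden sample board, 120 mm (x) x 60 mm (y) x 10 mm (z), about 0.1 kg, top painted blue, pale wood beneath; either end may be the lower one. Origin: centre of its underside; z is the normal of the painted face. Lies flat on the table at first, painted side up
- yellow_board: Loose flat wooden sample board, 120 mm (x) x 60 mm (y) x 10 mm (z), about 0.1 kg, top painted yellow, pale wood beneath; either end may be the lower one. Origin: centre of its underside; z is the normal of the painted face. Lies flat on the table at first, painted side up
- red_board: Loose flat wooden sample board, 120 mm (x) x 60 mm (y) x 10 mm (z), about 0.1 kg, top painted red, pale wood beneath; either end may be the lower one. Origin: centre of its underside; z is the normal of the painted face. Lies flat on the table at first, painted side up
- rinse_jar: Clear rinsing jar with greyish violet content, 67 mm across, 100 mm high, loose bystander; origin: centre of its underside
- paint_pot: Small white paint pot, 47 mm across, 36 mm high, loose bystander; origin: centre of its underside
- marker: White marker pen with red cap, 17 x 135 x 16 mm, its length along its y, lying on the table, loose bystander; origin: centre of its underside
- disc_edge (a point): The edge nearest the robot of a fixed upright round plywood disc, 290 mm across, 35 mm thick, in its wooden stand; the disc reaches from the table to 310 mm up and 0.29 m from this point along world +x. Keep the gripper and wrist clear of it

How it is judged (in metres and radians):
On the way, in this order (a step that is already met when the one before it is completed fails the run):
1. the blue board leans on the sloped rest with its lower edge snug against its rib, let go (x of blue_board in the frame of tray between 0.0489 and 0.0549 m and y of blue_board in the frame of tray between -0.008 and 0.008 m and z of blue_board in the frame of tray between 0.0265 and 0.0505 m and angle between blue_board's own z axis and vertical between 0.325 and 0.38 rad and angle between the y axis of blue_board and the y axis of tray, either way round below 0.12 rad and contact force between blue_board and the fingers below 0.1 N and linear speed of blue_board below 0.02 m/s), for 0.2 s.
2. the yellow board leans on the blue board with its lower edge snug against its rib, let go (x of yellow_board in the frame of tray between 0.0171 and 0.0231 m and y of yellow_board in the frame of tray between -0.008 and 0.008 m and z of yellow_board in the frame of tray between 0.0261 and 0.0501 m and angle between yellow_board's own z axis and vertical between 0.325 and 0.38 rad and angle between the y axis of yellow_board and the y axis of tray, either way round below 0.12 rad and contact force between yellow_board and the fingers below 0.1 N and linear speed of yellow_board below 0.02 m/s), for 0.2 s.
3. the red board leans on the yellow board with its lower edge snug against its rib, let go (x of red_board in the frame of tray between -0.0148 and -0.0088 m and y of red_board in the frame of tray between -0.008 and 0.008 m and z of red_board in the frame of tray between 0.0255 and 0.0495 m and angle between red_board's own z axis and vertical between 0.325 and 0.38 rad and angle between the y axis of red_board and the y axis of tray, either way round below 0.12 rad and contact force between red_board and the fingers below 0.1 N and linear speed of red_board below 0.02 m/s), for 0.2 s.
At the end, for the whole second after the job is handed in: All three boards rest untouched, painted side up, overlapping, sloped 18.6 to 21.8 degrees up towards the rest, each lower edge within 3 mm of its place against its rib (board centre at tray x 51.9, 20.1, -11.8 mm), within 8 mm of the centre line, square within 0.12 rad, at the height of the bed (all of step 1 and all of step 2 and all of step 3).
It fails at once if the jar, pot or marker moved more than 20 mm (distance of any of rinse_jar, paint_pot, marker from where it was at the start of the episode above 0.02 m).
It fails at once if a board pressed on the tray with more than 25 N (contact force between any of blue_board, yellow_board, red_board and tray above 25 N).
It fails at once if a board dropped (falling faster than 0.3 m/s, out of the fingers and off the table) ((linear speed of blue_board above 0.3 m/s and height (world z) of blue_board above 0.015 m and contact force between blue_board and the fingers below 0.05 N) or (linear speed of yellow_board above 0.3 m/s and height (world z) of yellow_board above 0.015 m and contact force between yellow_board and the fingers below 0.05 N) or (linear speed of red_board above 0.3 m/s and height (world z) of red_board above 0.015 m and contact force between red_board and the fingers below 0.05 N)).
It also fails if it takes over 69 s, if anything falls off the work surface, if the arm or the gripper's body presses on something with over 40 N, if the wrist force passes 120 N, or if a joint passes its speed limit or range.

ROBOT

A 6-joint arm with a two-finger parallel gripper is mounted at the origin on a cart in front of the work surface, level with it; the furniture and walls round the work are solid. World frame = base frame: x ahead of the robot, y to its left, z up, the work surface at z = 0. Lengths are in mm, angles in rad, forces in N, time in s.
With the tool pointing down it reaches from about 350 to 875 mm from the base axis. Payload 4.2 kg.
Tool frame: the origin (TCP) lies between the finger pads; the fingertips stand 14 mm ahead of it and the grasp point (between the pads) lies 5 mm behind it; z points along the fingers, y is the line along which they close (so a half turn about z gives the same grasp; the last joint's range is limited). The gripper opens to 85 mm and grips with 20 to 120 N. Pads are 22 mm wide; open, the fingers measure 114 mm over their backs; the gripper's body (76 mm by 85 mm) begins 54 mm behind the grasp point. The pads swing forward as they close: fully open they stand 13 mm farther back than shut.
Start: joints at [1.509, 0.385, 0.008, 0, -1.194, -0.259], TCP at [197.046, 593.104, 245.312] pointing down, gripper open.
Joint ranges: [-3.14, 3.14], [-1.21, 2.06], [-1.07, 1.41], [-3.16, 2.05], [-2.99, -0.16], [-3.1, 3.1]. Speed limits (rad/s): [2.79, 2.79, 3.14, 3.14, 3.14, 3.14].

INTERFACE

Orientations are given as a unit quaternion [x, y, z, w].
In Python, from bench import * gives the robot as it stands.
- The arm moves only by the tool carry_out, never from a script. Its argument "motion" is a list of rows, each a list of 7 numbers: the turn, a rotation vector about the tool's x, y, z in rad, then the shift along the tool's x, y, z in mm, then the opening, from -1 (shut) to 1 (fully open), so that 0 is half open. A call has 1 to 5 rows; each row is the pose to reach, as a shift and turn from the pose commanded when the call began, along the tool's axes at that moment; what a row does not reach only later rows make up. A row lasts 1/8 s, in which the tool goes at most 62.5 mm and 10.7 degrees, less where a joint would pass 70% of its speed; a pose out of reach is approached as far as the arm can. A call with a gripper value outside its range is refused whole. The fingers move at their own pace and stop on an object; the grip force is fixed at half the most. Time passes only in rows, so rows that repeat a pose let the fingers close. It gives the time, the measured TCP pose, the force, the opening and the grip force at its end, in the units of the state.
- read_state(): the state, without advancing time (a new reading comes with each control period).
- get_image(name): name is "side" or "top" or "wrist"; returns a dict with "color" (400x640x3 uint8, blue, green, red), "mtx" (3x3 intrinsics, pixels), "position" and "orientation" of the camera in the world. Camera axes: x right, y down, z forward; pixel columns grow to the right and rows downward; lengths in mm; the calibration is good to about 2 mm. A picture is of the moment at which its call begins. There is no depth.
- job_done(): hands the job in; it is judged then, once.
The state is a dict: "clock": time; "joints": joint angles; "joint_vel": joint speeds; "joint_efforts": joint torques, N m; "position": TCP position; "ee_rot": TCP orientation; "contact_force": force on the tool from outside, world axes, zero at the start; "wrist_torque": the same for the moment, N m; "gripper_width": finger opening in mm; "grasp_force": force on a finger pad.
Only numpy, scipy, OpenCV 4.12 (cv2) and the standard library are available. Lean on these libraries where they do the work, as an engineer would, in place of code of your own. Each camera call takes 0.05 s, during which the arm holds its last target. There are 200 camera calls.

## Working session

There is one attempt and no reset: what is moved stays moved. The work goes in short steps, Python scripts to look and compute and a tool call to move; the robot and the scene stay as the last step left them, time stands still between calls to the robot, and variables do not carry over. Pictures are saved under pics/ and viewed, at most 10 in all, crops included, and the job is handed in when it is done.

Besides the shell and the picture viewer there is one more tool, called after "Call:" as name([rows], argument=value, ...), one row to a line, values as JSON. carry_out: Moves the arm, as the interface text tells. Its arguments: {"type":"object","properties":{"motion":{"type":"array"}},"required":["motion"]}

```bash
mkdir -p pics; ls
python3 - <<'E'
from bench import *
import cv2
s=read_state();print(s)
for n in("top","side"):
    i=get_image(n);cv2.imwrite(f"pics/{n}0.png",i["color"]);print(n,i["mtx"],i["position"],i["orientation"])
E
```

```text
pics
{'clock': 0.0, 'joints': array([ 1.50862242e+00,  3.85567744e-01,  6.60010447e-03, -5.15224810e-04,
       -1.19398813e+00, -2.58587380e-01]), 'joint_vel': array([ 0.00075744, -0.00085694, -0.00053758, -0.0001814 , -0.00076701,
       -0.00121981]), 'joint_efforts': array([ 6.44221673e-04, -3.92290056e+01,  1.88405228e+01,  4.18619648e+00,
       -4.59777730e-03, -5.55921517e-06]), 'position': array([196.86450499, 592.59257538, 244.20232016]), 'ee_rot': array([ 9.87150781e-01, -1.59787708e-01, -1.32417504e-04,  1.09799592e-03]), 'contact_force': array([ 0.31495707, -0.23565719,  0.43752388]), 'wrist_torque': array([0.00453491, 0.00783359, 0.02474208]), 'grasp_force': 0.0, 'gripper_width': 85.20945190803366}
top [[508.42342761   0.         321.13887409]
 [  0.         508.42342761 200.45492964]
 [  0.           0.           1.        ]] [ 445.2097979  -180.23534522 1166.16617941] [-0.70407571  0.70909284 -0.02052044  0.03230538]
side [[508.40190157   0.         324.46927641]
 [  0.         508.40190157 204.60564202]
 [  0.           0.           1.        ]] [440.22802578 349.23151292 910.05636095] [-0.0550685   0.95272672 -0.29807477  0.02075317]
```

View pics/top0.png

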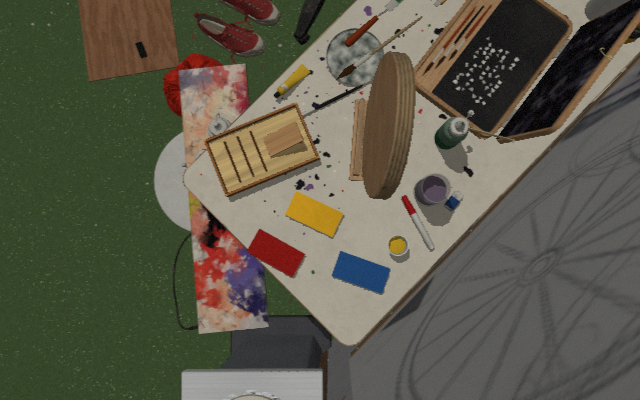

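View pics/side0.png

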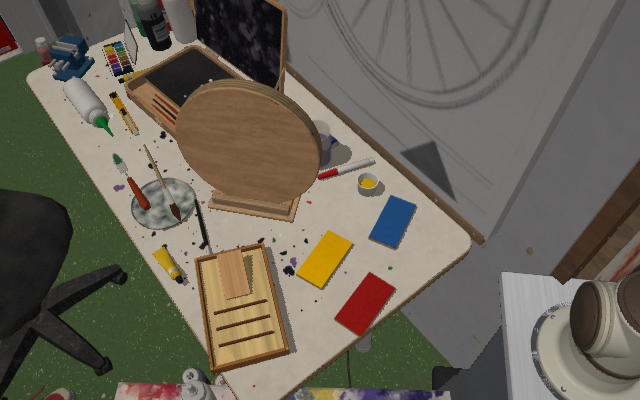

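The top view shows the tray around (262,150), with its rest to the right and three ribs at about (230..258,155). Yellow is at (315,214), red at (276,253) and blue at (361,272). The marker is at (418,222), the pot at (398,245), the jar at (433,190), and the disc lies at x>360 px. The side view shows the ribs at about (243,305), (245,321) and (246,338), with the rest at (234,273).

```bash
cat > h.py <<'E'
from bench import *
import numpy as np, cv2
from scipy.spatial.transform import Rotation as R
def ray(im,uv):
    uv=np.atleast_2d(uv).astype(float)
    d=np.c_[uv,np.ones(len(uv))]@np.linalg.inv(im["mtx"]).T
    return np.array(im["position"]),R.from_quat(im["orientation"]).apply(d)
def plane(im,uv,z):
    p,d=ray(im,uv); return p+d*((z-p[2])/d[:,2])[:,None]
def tri(ia,ua,ib,ub):
    pa,da=ray(ia,ua);pb,db=ray(ib,ub);out=[]
    for a,b in zip(da,db):
        t=np.linalg.lstsq(np.c_[a,-b],pb-pa,rcond=None)[0]; out.append(((pa+t[0]*a)+(pb+t[1]*b))/2)
    return np.array(out)
HUE={"blue":(100,125),"yellow":(20,32),"red":(0,6)}
def board(im,c,z=10,near=None):
    h=cv2.cvtColor(im["color"],cv2.COLOR_BGR2HSV);lo,hi=HUE[c]
    m=cv2.inRange(h,(lo,150,60),(hi,255,255))
    if c=="red": m|=cv2.inRange(h,(174,150,60),(180,255,255))
    m=cv2.morphologyEx(m,cv2.MORPH_OPEN,np.ones((3,3)))
    cs,_=cv2.findContours(m,cv2.RETR_EXTERNAL,cv2.CHAIN_APPROX_NONE)
    out=[]
    for k in cs:
        if cv2.contourArea(k)<300: continue
        w=plane(im,k[:,0],z)[:,:2].astype(np.float32)
        (c0,s,a)=cv2.minAreaRect(w)
        if s[0]<s[1]: s=s[::-1];a+=90
        out.append((np.round(c0,1),np.round(s,1),round((a+90)%180-90,1)))
    return out
def goal(p,yaw,tilt=0):
    """tool x yaw(deg) in world, pointing down, tilted by tilt deg about tool y; TCP p -> rotvec+shift in tool axes"""
    s=read_state();r0=R.from_quat(s["ee_rot"])
    rt=R.from_euler("z",yaw,degrees=True)*R.from_euler("x",180,degrees=True)*R.from_euler("y",tilt,degrees=True)
    print("rot",np.round((r0.inv()*rt).as_rotvec(),3),"shift",np.round(r0.inv().apply(np.array(p)-s["position"]),1))
E
python3 - <<'E'
from h import *
it,iS=get_image("top"),get_image("side")
for c in HUE:
    for im in(it,iS):
        print(c,[b for b in board(im,c) if 80<b[1][0]<150])
a=cv2.resize(it["color"][95:200,195:325],None,fx=3,fy=3,interpolation=2)
b=cv2.resize(iS["color"][235:375,185:300],None,fx=3,fy=3,interpolation=2)
H=max(a.shape[0],b.shape[0]);o=np.zeros((H,a.shape[1]+b.shape[1],3),np.uint8)
o[:a.shape[0],:a.shape[1]]=a;o[:b.shape[0],a.shape[1]:]=b
cv2.imwrite("pics/tray.png",o);print(o.shape)
E
```

```text
blue [(array([ 369.6, -249.1]), array([117.3,  58.6]), 69.8)]
blue [(array([ 372.4, -246.6]), array([117.1,  58.4]), 70.1)]
yellow [(array([ 501.8, -144.2]), array([119.1,  59.2]), 64.4)]
yellow [(array([ 504.2, -142. ]), array([120.4,  60.4]), 64.3)]
red [(array([368.4,  87.9]), array([125.4,  91.5]), -18.6), (array([414.1, -56. ]), array([119.7,  59.6]), 60.8)]
red [(array([416.7, -54.2]), array([119.4,  59.6]), 60.5)]
(420, 735, 3)
```

View pics/tray.png

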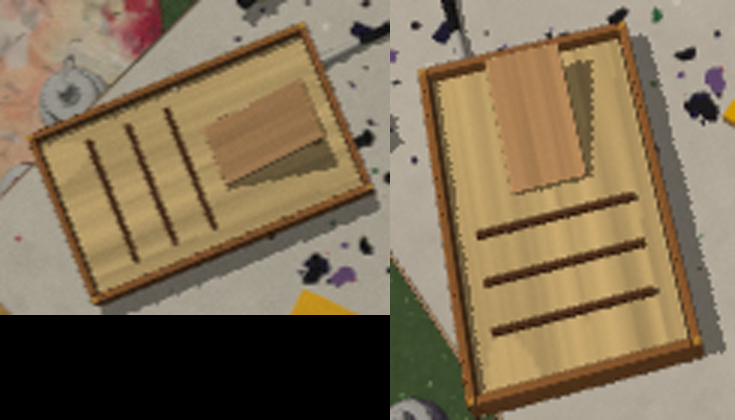

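The crop shows the ribs clearly in both views. In the top half, the rim corners are at about (33,135), (303,27), (372,187) and (97,302), and the rest is at the upper right. Next I'll triangulate the rib ends and the corners.

Run:
```python
from h import *
a=cv2.imread("pics/top0.png");b=cv2.imread("pics/side0.png")
it,iS=get_image("top"),get_image("side")
def ribs(im,poly):
    m=np.zeros(im.shape[:2],np.uint8);cv2.fillPoly(m,[np.int32(poly)],255)
    m=cv2.erode(m,np.ones((5,5)))
    g=cv2.cvtColor(im,cv2.COLOR_BGR2GRAY);d=((g<105)&(m>0)).astype(np.uint8)
    n,l,st,ce=cv2.connectedComponentsWithStats(d,connectivity=8);o=[]
    for i in range(1,n):
        ys,xs=np.nonzero(l==i)
        if len(xs)<25: continue
        (c,s,ang)=cv2.minAreaRect(np.c_[xs,ys].astype(np.float32));p=cv2.boxPoints((c,s,ang))
        if max(s)<25 or min(s)>8: continue
        e=[np.linalg.norm(p[0]-p[1]),np.linalg.norm(p[1]-p[2])]
        q=np.array([(p[0]+p[1])/2,(p[2]+p[3])/2] if e[0]<e[1] else [(p[1]+p[2])/2,(p[3]+p[0])/2])
        o.append((q,s))
    return o
ct=np.array([[33,135],[303,27],[372,187],[97,302]])/3+[195,95]
cs=(np.array([[472,405],[421,72],[627,27],[702,350]])-[390,0])/3+[185,235]
rt,rs=ribs(it["color"],ct),ribs(iS["color"],cs)
print(len(rt),len(rs),[r[1] for r in rt],[r[1] for r in rs])
# sort: by tray x: top increasing col ; side decreasing row
rt=sorted([r[0] for r in rt],key=lambda q:q[:,0].mean()); rs=sorted([r[0] for r in rs],key=lambda q:-q[:,1].mean())
for A,B in zip(rt,rs):
    A=A[np.argsort(A[:,1])];B=B[np.argsort(B[:,0])]  # first = far (+x world) end
    T=tri(it,A,iS,B);d=T[0]-T[1];print(np.round(T,1).tolist(),"mid",np.round(T.mean(0),1),"len",round(np.linalg.norm(d),1),"yaw",round(np.degrees(np.arctan2(d[1],d[0])),1))
C=(plane(it,ct,26)+plane(iS,cs,26))/2
print("corners",np.round(plane(it,ct,26),1).tolist(),np.round(plane(iS,cs,26),1).tolist(),"mean",np.round(C.mean(0),1))
r=cv2.minAreaRect(C[:,:2].astype(np.float32));print(r)
print(read_state()["clock"])
```

```text
5 3 [(1.1141719818115234, 25.997346878051758), (1.472461223602295, 27.303640365600586), (43.45773696899414, 2.6753780841827393), (43.08000946044922, 2.7766411304473877), (44.00979232788086, 2.7854299545288086)] [(3.452418088912964, 54.816436767578125), (3.4982924461364746, 55.7852668762207), (3.570064067840576, 57.00586700439453)]
[[694.5, 44.1, -36.8], [600.9, 64.1, 143.7]] mid [647.7  54.1  53.5] len 204.3 yaw -12.0
[[664.7, 50.4, 69.5], [575.8, 14.1, 68.1]] mid [620.2  32.2  68.8] len 96.0 yaw 22.2
[[675.4, 22.1, 69.0], [587.3, -14.2, 68.3]] mid [631.4   4.   68.6] len 95.2 yaw 22.4
corners [[670.8, 99.9, 26.0], [751.9, -105.5, 26.0], [628.6, -157.3, 26.0], [543.1, 50.3, 26.0]] [[670.0, 108.1, 26.0], [756.1, -101.0, 26.0], [627.6, -150.1, 26.0], [543.2, 61.0, 26.0]] mean [648.9 -24.3  26. ]
((648.6092529296875, -23.80548095703125), (136.05224609375, 226.28053283691406), 21.979860305786133)
0.3
```

Run:
```python
from h import *
it,iS=get_image("top"),get_image("side")
def ribs(im,poly):
    m=np.zeros(im.shape[:2],np.uint8);cv2.fillPoly(m,[np.int32(poly)],255)
    m=cv2.erode(m,np.ones((5,5)))
    g=cv2.cvtColor(im,cv2.COLOR_BGR2GRAY);d=((g<105)&(m>0)).astype(np.uint8)
    n,l,st,ce=cv2.connectedComponentsWithStats(d,connectivity=8);o=[]
    for i in range(1,n):
        ys,xs=np.nonzero(l==i)
        (c,s,ang)=cv2.minAreaRect(np.c_[xs,ys].astype(np.float32))
        if not(38<max(s)<62 and min(s)<8): continue
        o.append(c)
    return np.array(o)
ct=np.array([[33,135],[303,27],[372,187],[97,302]])/3+[195,95]
cs=(np.array([[472,405],[421,72],[627,27],[702,350]])-[390,0])/3+[185,235]
rt,rs=ribs(it["color"],ct),ribs(iS["color"],cs)
rt=rt[np.argsort(rt[:,0])];rs=rs[np.argsort(-rs[:,1])]
print(rt,rs)
T=tri(it,rt,iS,rs);print(np.round(T,1))
# raw disagreement on a plane: board offset top->side is (2.6,2.3) at z=10
for z in(13,20,31): print(z,np.round(plane(iS,rs,z)-plane(it,rt,z),1)[:,:2].tolist(), np.round((plane(iS,rs,z)+plane(it,rt,z))/2,1).tolist())
```

```text
[[232.32757568 161.56895447]
 [245.12573242 155.94822693]
 [258.15118408 150.73471069]] [[246.41827393 338.1880188 ]
 [242.75024414 322.03219604]
 [240.31799316 306.29025269]]
[[623.8  41.8  14.9]
 [636.6  12.4  15.2]
 [648.  -17.5  15.4]]
13 [[2.9, -0.8], [3.3, -0.9], [2.5, -1.1]] [[624.1, 41.6, 13.0], [637.0, 12.1, 13.0], [648.5, -17.9, 13.0]]
20 [[2.6, 3.0], [2.9, 2.9], [2.1, 2.7]] [[622.9, 42.1, 20.0], [635.7, 12.8, 20.0], [647.1, -17.0, 20.0]]
31 [[2.0, 8.8], [2.2, 8.8], [1.5, 8.8]] [[620.9, 42.9, 31.0], [633.6, 14.0, 31.0], [644.8, -15.5, 31.0]]
```

Measured:
- Tray origin is about (651,-25), with tray x at yaw -67.7° and the bed floor at about z=15.
- Blue is at (371,-248) with yaw 70°, yellow at (503,-143) with yaw 64.4°, and red at (415.5,-55) with yaw 60.6°.

Next I move above blue.

Call:
carry_out([
  [0,0,0.18,50,36,0,0.6],
  [0,0,0.36,100,72,0,0.6],
  [0,0,0.54,150,108,0,0.6],
  [0,0,0.72,200,144,0,0.6],
  [0,0,0.9,250,180,0,0.6],
])

```text
clock: 1.02
position: [378.4, 341.8, 245.7]
ee_rot: [0.818, -0.575, 0.0, -0.0]
contact_force: [0.5, 0.6, 0.9]
gripper_width: 68.4
grasp_force: 0.0
```

Call:
carry_out([
  [0,0,0.14,62,2,0,0.6],
  [0,0,0.28,124,4,0,0.6],
  [0,0,0.42,186,6,0,0.6],
  [0,0,0.56,248,8,0,0.6],
  [0,0,0.7,310,10,0,0.6],
])

```text
clock: 1.65
position: [474.8, 46.9, 245.8]
ee_rot: [-0.571, 0.821, -0.0, 0.001]
contact_force: [1.5, 1.2, -0.4]
gripper_width: 68.2
grasp_force: 0.0
```

Call:
carry_out([
  [0,0,0,57,-1,10,0.6],
  [0,0,0,114,-2,20,0.6],
  [0,0,0,171,-3,30,0.6],
  [0,0,0,228,-4,40,0.6],
  [0,0,0,286,-4,50,0.6],
])

```text
clock: 2.28
position: [379.6, -222.8, 195.5]
ee_rot: [-0.573, 0.819, -0.001, 0.0]
contact_force: [1.3, 0.5, -0.1]
gripper_width: 68.4
grasp_force: 0.0
```

Run:
```python
from h import *
im=get_image("wrist");cv2.imwrite("pics/w1.png",im["color"])
s=read_state();print({k:np.round(s[k],2) for k in("clock","joints","position","contact_force","gripper_width")})
print(board(im,"blue"))
goal([371,-247.9,60],-110)
```

```text
{'clock': np.float64(2.33), 'joints': array([-0.17,  0.12, -0.5 ,  0.  , -0.96, -0.19]), 'position': array([ 376.07, -226.53,  193.87]), 'contact_force': array([-0.6 , -3.06, -0.18]), 'gripper_width': np.float64(68.6)}
[(array([ 367.9, -251.2]), array([107.6,  57.9]), 70.2)]
rot [ 0.003 -0.001 -0.007] shift [ 21.6  -3.2 133.9]
```

View pics/w1.png

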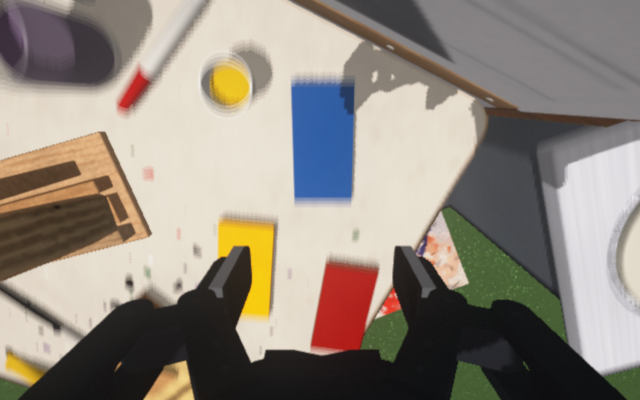

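The wrist view shows blue at about (323,140), upright in the image and aligned with the fingers, with clear space around it. I'm descending.

Call:
carry_out([
  [0,0,0,14,-1,55,0.8],
  [0,0,0,27,-2,110,0.8],
  [0,0,0,27,-2,134,0.8],
  [0,0,0,27,-2,134,0.8],
  [0,0,0,27,-2,134,0.8],
])

```text
clock: 2.95
position: [373.8, -247.4, 62.4]
ee_rot: [-0.573, 0.819, -0.001, 0.001]
contact_force: [0.7, -0.1, 0.4]
gripper_width: 76.6
grasp_force: 0.0
```

Run:
```python
from h import *
im=get_image("wrist");cv2.imwrite("pics/w2.png",im["color"])
print(board(im,"blue"),np.round(read_state()["contact_force"],1))
goal([371,-247.9,20],-110)
```

```text
[(array([ 370.1, -246.3]), array([117.4,  58.8]), 70.1)] [-0.9 -0.1  0.4]
rot [-0.003  0.    -0.   ] shift [ 1.5  2.8 42.7]
```

View pics/w2.png

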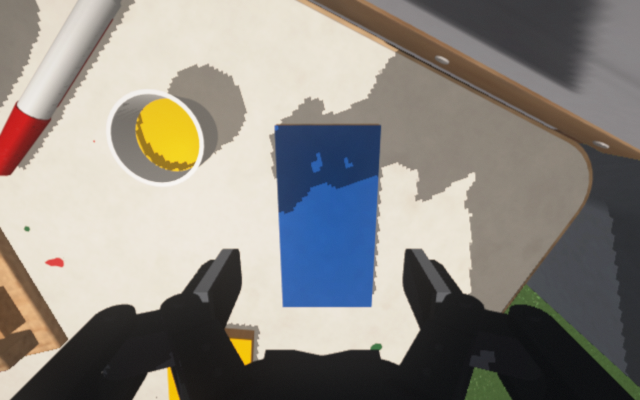

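The image shows the fingers straddling blue, with the board at x≈329 px and the fingers centred at 322, so a small tool-y correction is needed. I'm lowering to feel for the table.

Call:
carry_out([
  [0,0,0,1,3,20,0.7],
  [0,0,0,1,3,38,0.7],
  [0,0,0,1,3,40,0.7],
  [0,0,0,1,3,42,0.7],
  [0,0,0,1,3,42,0.7],
])

```text
clock: 3.62
position: [370.3, -247.3, 20.1]
ee_rot: [-0.573, 0.819, -0.001, 0.001]
contact_force: [-0.4, -0.7, 0.3]
gripper_width: 72.5
grasp_force: 0.0
```

Call:
carry_out([
  [0,0,0,0,0,2,0.7],
  [0,0,0,0,0,2,0.7],
])

```text
clock: 3.88
position: [369.6, -247.2, 17.4]
ee_rot: [-0.573, 0.819, -0.0, 0.0]
contact_force: [1.0, -0.8, 0.5]
gripper_width: 72.6
grasp_force: 0.0
```

Call:
carry_out([
  [0,0,0,0,0,2,0.7],
  [0,0,0,0,0,2,0.7],
])

```text
clock: 4.12
position: [369.5, -247.1, 15.1]
ee_rot: [-0.573, 0.819, 0.0, -0.0]
contact_force: [0.6, -1.4, -0.2]
gripper_width: 72.4
grasp_force: 0.0
```

Call:
carry_out([
  [0,0,0,0,0,2,0.55],
  [0,0,0,0,0,2,0.55],
])

```text
clock: 4.38
position: [369.4, -247.1, 13.1]
ee_rot: [-0.573, 0.819, 0.0, -0.0]
contact_force: [0.2, -0.6, -0.3]
gripper_width: 66.5
grasp_force: 0.0
```

Call:
carry_out([
  [0,0,0,0,0,2,0.55],
  [0,0,0,0,0,2,0.55],
])

```text
clock: 4.62
position: [369.5, -247.2, 11.2]
ee_rot: [-0.573, 0.819, 0.0, -0.0]
contact_force: [0.2, 0.3, -1.0]
gripper_width: 66.2
grasp_force: 0.0
```

Call:
carry_out([
  [0,0,0,0,0,1,0.55],
  [0,0,0,0,0,1,0.55],
])

```text
clock: 4.88
position: [369.6, -247.2, 10.3]
ee_rot: [-0.573, 0.819, 0.0, -0.0]
contact_force: [-0.2, -0.6, 0.2]
gripper_width: 66.1
grasp_force: 0.0
```

Call:
carry_out([
  [0,0,0,0,0,1,0.55],
  [0,0,0,0,0,1,0.55],
])

```text
clock: 5.12
position: [369.5, -247.2, 9.3]
ee_rot: [-0.573, 0.819, 0.0, -0.0]
contact_force: [-0.8, -0.5, 0.3]
gripper_width: 66.2
grasp_force: 0.0
```

Call:
carry_out([
  [0,0,0,0,0,0,0.1],
  [0,0,0,0,0,0,0.1],
  [0,0,0,0,0,0,0.1],
  [0,0,0,0,0,0,0.1],
])

```text
clock: 5.62
position: [369.8, -247.2, 9.8]
ee_rot: [-0.573, 0.819, -0.0, 0.0]
contact_force: [0.1, 0.9, 5.1]
gripper_width: 58.2
grasp_force: 64.6
```

Call:
carry_out([
  [0,0,0,0,0,-20,0.1],
  [0,0,0,0,0,-60,0.1],
  [0,0,0,0,0,-110,0.1],
  [0,0,0,0,0,-140,0.1],
  [0,0,0,0,0,-140,0.1],
])

```text
clock: 6.25
position: [370.8, -247.5, 151.5]
ee_rot: [-0.573, 0.819, -0.002, 0.002]
contact_force: [-0.4, 0.5, -2.1]
gripper_width: 58.0
grasp_force: 64.7
```

Run:
```python
from h import *
im=get_image("wrist");cv2.imwrite("pics/w3.png",im["color"])
s=read_state();print({k:np.round(s[k],2) for k in("clock","joints","position","contact_force","gripper_width","grasp_force")})
goal([480,-60,200],-67.7,20)
```

```text
{'clock': np.float64(6.3), 'joints': array([-0.22,  0.18, -0.55, -0.  , -0.83, -0.13]), 'position': array([ 369.6 , -247.05,  149.75]), 'contact_force': array([ 0.25,  0.07, -1.11]), 'gripper_width': np.float64(58.16), 'grasp_force': np.float64(64.66)}
rot [ 0.127  0.333 -0.732] shift [-213.6  -39.6  -50. ]
```

View pics/w3.png

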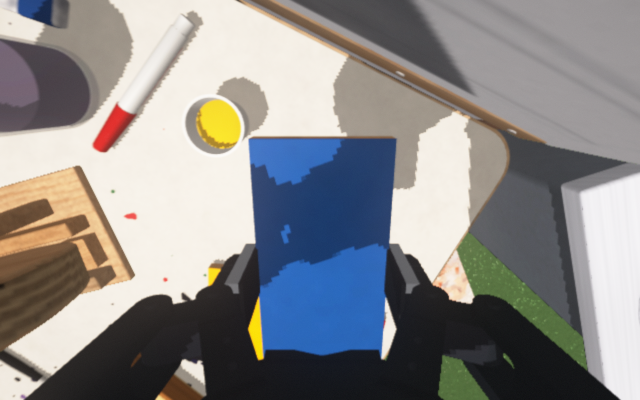

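Blue is held squarely between the fingers. I'm carrying it with a 20° tilt to above the rest.

Call:
carry_out([
  [0.025,0.067,-0.146,-43,-8,0,0.1],
  [0.051,0.133,-0.293,-86,-16,0,0.1],
  [0.076,0.2,-0.439,-128,-24,0,0.1],
  [0.102,0.266,-0.586,-171,-32,0,0.1],
  [0.127,0.333,-0.732,-214,-40,0,0.1],
])

```text
clock: 6.92
position: [480.0, -58.5, 147.5]
ee_rot: [0.82, -0.546, 0.143, 0.099]
contact_force: [0.5, -0.4, -0.7]
gripper_width: 57.8
grasp_force: 64.6
```

Call:
carry_out([
  [0,0,0,15,-43,15,0.1],
  [0,0,0,30,-86,35,0.1],
  [0,0,0,45,-130,60,0.1],
  [0,0,0,60,-171,85,0.1],
  [0,0,0,60,-171,85,0.1],
])

```text
clock: 7.55
position: [671.3, -74.6, 83.8]
ee_rot: [0.818, -0.549, 0.141, 0.1]
contact_force: [-1.0, 0.6, -1.4]
gripper_width: 58.0
grasp_force: 64.7
```

```bash
cat >> h.py <<'E'
O=np.array([650.8,-24.9,0]);YAW=-67.7
TX=np.array([np.cos(np.radians(YAW)),np.sin(np.radians(YAW)),0]);TY=np.array([-TX[1],TX[0],0])
def tcp(x,floor,up=5,lift=0,h=9.5,dz=20.5,t=20):
    a=np.radians(t);u=np.cos(a)*TX+np.sin(a)*np.array([0,0,1]);n=-np.sin(a)*TX+np.cos(a)*np.array([0,0,1])
    return O+x*TX+[0,0,floor+dz]+h*n+up*u+[0,0,lift]
def st():
    s=read_state();print({k:np.round(s[k],2) for k in("clock","position","ee_rot","contact_force","gripper_width","grasp_force")})
    q=s["position"]-O;print("tcp in tray",np.round([q@TX,q@TY,q[2]],1))
E
python3 - <<'E'
from h import *
im=get_image("top");cv2.imwrite("pics/t2.png",im["color"])
st()
print(tcp(51.9,15,5,25),tcp(51.9,15,5,0));goal(tcp(51.9,15,5,25),YAW,20)
E
```

```text
{'clock': np.float64(7.6), 'position': array([669.91, -74.64,  85.16]), 'ee_rot': array([ 0.82, -0.55,  0.14,  0.1 ]), 'contact_force': array([ 0.37, -0.09, -0.38]), 'gripper_width': np.float64(58.05), 'grasp_force': np.float64(64.65)}
tcp in tray [53.3 -1.2 85.2]
[671.04370977 -74.25926468  71.13718061] [671.04370977 -74.25926468  46.13718061]
rot [0.008 0.002 0.002] shift [-4.7 -1.3 13.2]
```

Call:
carry_out([
  [0,0,0,-2,-1,6,0.1],
  [0,0,0,-4,-1,12,0.1],
  [0,0,0,-7,-1,19,0.1],
  [0,0,0,-7,-1,19,0.1],
])

```text
clock: 8.1
position: [671.1, -73.7, 68.8]
ee_rot: [0.818, -0.548, 0.143, 0.098]
contact_force: [0.1, 0.1, -1.0]
gripper_width: 58.1
grasp_force: 64.7
```

Call:
carry_out([
  [0,0,0,-0.7,0,1.9,0.1],
  [0,0,0,-1.4,0,3.8,0.1],
  [0,0,0,-1.4,0,3.8,0.1],
])

```text
clock: 8.48
position: [671.8, -73.6, 65.2]
ee_rot: [0.818, -0.548, 0.143, 0.097]
contact_force: [-0.8, 0.2, -1.6]
gripper_width: 57.9
grasp_force: 64.7
```

Call:
carry_out([
  [0,0,0,-0.7,0,1.9,0.1],
  [0,0,0,-1.4,0,3.8,0.1],
  [0,0,0,-1.4,0,3.8,0.1],
])

```text
clock: 8.85
position: [671.7, -73.6, 60.9]
ee_rot: [0.818, -0.548, 0.143, 0.098]
contact_force: [-0.3, 1.0, -0.4]
gripper_width: 58.6
grasp_force: 64.7
```

Call:
carry_out([
  [0,0,0,-0.7,0,1.9,0.1],
  [0,0,0,-1.7,0,4.7,0.1],
  [0,0,0,-1.7,0,4.7,0.1],
])

```text
clock: 9.22
position: [671.6, -73.6, 55.8]
ee_rot: [0.818, -0.548, 0.143, 0.098]
contact_force: [1.0, -0.2, -1.3]
gripper_width: 58.3
grasp_force: 64.7
```

Call:
carry_out([
  [0,0,0,-0.7,0,1.9,0.1],
  [0,0,0,-0.7,0,1.9,0.1],
])

```text
clock: 9.48
position: [671.8, -73.6, 54.0]
ee_rot: [0.818, -0.548, 0.143, 0.097]
contact_force: [0.1, -0.3, -0.5]
gripper_width: 58.0
grasp_force: 64.7
```

Call:
carry_out([
  [0,0,0,-0.7,0,1.9,0.1],
  [0,0,0,-0.7,0,1.9,0.1],
])

```text
clock: 9.72
position: [671.7, -73.6, 52.0]
ee_rot: [0.818, -0.548, 0.143, 0.097]
contact_force: [0.1, -0.1, -0.7]
gripper_width: 58.1
grasp_force: 64.7
```

Call:
carry_out([
  [0,0,0,-0.7,0,1.9,0.1],
  [0,0,0,-0.7,0,1.9,0.1],
])

```text
clock: 9.98
position: [671.7, -73.6, 50.0]
ee_rot: [0.818, -0.548, 0.143, 0.097]
contact_force: [0.6, 0.5, -0.5]
gripper_width: 58.4
grasp_force: 64.7
```

Call:
carry_out([
  [0,0,0,-0.5,0,1.4,0.1],
  [0,0,0,-0.5,0,1.4,0.1],
])

```text
clock: 10.22
position: [671.8, -73.6, 48.5]
ee_rot: [0.818, -0.548, 0.143, 0.097]
contact_force: [0.9, -0.7, -0.3]
gripper_width: 58.1
grasp_force: 64.7
```

Call:
carry_out([
  [0,0,0,-0.4,0,1,0.1],
  [0,0,0,-0.4,0,1,0.1],
])

```text
clock: 10.48
position: [671.9, -73.6, 48.3]
ee_rot: [0.818, -0.548, 0.144, 0.097]
contact_force: [-2.2, 0.9, 3.5]
gripper_width: 58.1
grasp_force: 65.2
```

Contact at z≈48.4 puts the floor at about 17.4. Now I slide down to the rib.

Call:
carry_out([
  [0,0,0,-1,0,0,0.1],
  [0,0,0,-2,0,0,0.1],
  [0,0,0,-2,0,0,0.1],
])

```text
clock: 10.85
position: [671.8, -71.7, 47.7]
ee_rot: [0.818, -0.548, 0.144, 0.097]
contact_force: [-0.5, 0.1, 5.9]
gripper_width: 58.4
grasp_force: 65.3
```

Call:
carry_out([
  [0,0,0,-1,0,0,0.1],
  [0,0,0,-1,0,0,0.1],
])

```text
clock: 11.1
position: [671.5, -70.7, 47.3]
ee_rot: [0.818, -0.548, 0.144, 0.097]
contact_force: [-0.5, -0.3, 5.0]
gripper_width: 58.2
grasp_force: 65.3
```

Call:
carry_out([
  [0,0,0,-1,0,0,0.1],
  [0,0,0,-1,0,0,0.1],
])

```text
clock: 11.35
position: [671.2, -69.8, 47.0]
ee_rot: [0.818, -0.548, 0.144, 0.097]
contact_force: [-0.7, -0.6, 5.3]
gripper_width: 58.3
grasp_force: 65.3
```

Run:
```python
from h import *
st()
```

```text
{'clock': np.float64(11.35), 'position': array([671.23, -69.84,  46.98]), 'ee_rot': array([ 0.82, -0.55,  0.14,  0.1 ]), 'contact_force': array([-0.69, -0.6 ,  5.29]), 'gripper_width': np.float64(58.26), 'grasp_force': np.float64(65.28)}
tcp in tray [49.3  1.9 47. ]
```

Call:
carry_out([
  [0,0,0,-1,0.7,0,0.1],
  [0,0,0,-1,0.7,0,0.1],
])

```text
clock: 11.6
position: [670.4, -69.0, 46.6]
ee_rot: [0.818, -0.548, 0.144, 0.096]
contact_force: [-0.1, 0.1, 4.6]
gripper_width: 57.9
grasp_force: 65.3
```

Call:
carry_out([
  [0,0,0,-1,0.7,0,0.1],
  [0,0,0,-1,0.7,0,0.1],
])

```text
clock: 11.85
position: [669.6, -68.3, 46.3]
ee_rot: [0.818, -0.548, 0.144, 0.096]
contact_force: [1.1, 0.2, 5.9]
gripper_width: 58.3
grasp_force: 65.2
```

Call:
carry_out([
  [0,0,0,-0.7,0,0,0.1],
  [0,0,0,-0.7,0,0,0.1],
])

```text
clock: 12.1
position: [669.5, -68.2, 46.3]
ee_rot: [0.818, -0.549, 0.144, 0.096]
contact_force: [3.4, -1.8, 5.2]
gripper_width: 58.2
grasp_force: 65.1
```

It stalled with force along the slope, so the lower edge is against the rib. I'm releasing and retreating along the board normal.

Call:
carry_out([
  [0,0,0,0,0,0,0.45],
  [0,0,0,0,0,0,0.6],
  [0,0,0,0,0,0,0.6],
  [0,0,0,0,0,0,0.6],
])

```text
clock: 12.6
position: [667.7, -68.2, 44.8]
ee_rot: [0.818, -0.548, 0.143, 0.098]
contact_force: [0.1, 0.4, -0.1]
gripper_width: 68.3
grasp_force: 0.0
```

Call:
carry_out([
  [0,0,0,0,0,-8,0.6],
  [0,0,0,0,0,-25,0.6],
  [0,0,0,0,0,-60,0.6],
  [0,0,0,0,0,-110,0.6],
  [0,0,0,0,0,-110,0.6],
])

```text
clock: 13.22
position: [656.9, -30.8, 155.1]
ee_rot: [0.818, -0.548, 0.147, 0.093]
contact_force: [-0.6, 0.2, -0.2]
gripper_width: 68.2
grasp_force: 0.0
```

Run:
```python
from h import *
it,iS,im=get_image("top"),get_image("side"),get_image("wrist")
st()
for i in(it,iS,im):
    b=[x for x in board(i,"blue",z=17.4+20.5+9.4) if 80<x[1][0]<150];print(b)
    for c in b: q=np.r_[c[0],0]-O;print("tray",np.round([q@TX,q@TY],1))
cv2.imwrite("pics/w4.png",np.vstack([cv2.resize(im["color"],(400,250)),cv2.resize(iS["color"][200:400,120:440],(400,250))]))
goal([503,-143.1,120],-115.6)
```

```text
{'clock': np.float64(13.38), 'position': array([653.65, -33.11, 149.12]), 'ee_rot': array([ 0.82, -0.55,  0.14,  0.1 ]), 'contact_force': array([ 0.99, -0.9 ,  0.31]), 'gripper_width': np.float64(68.25), 'grasp_force': np.float64(0.0)}
tcp in tray [  8.7  -0.5 149.1]
[(array([668.4, -72.2]), array([108.9,  57.7]), -63.7)]
tray [50.4 -1.7]
[]
[(array([669.5, -71.9]), array([112.8,  61.7]), -67.7)]
tray [50.6 -0.5]
rot [-0.144 -0.328  0.828] shift [ 31.9 181.1  42.8]
```

View pics/w4.png

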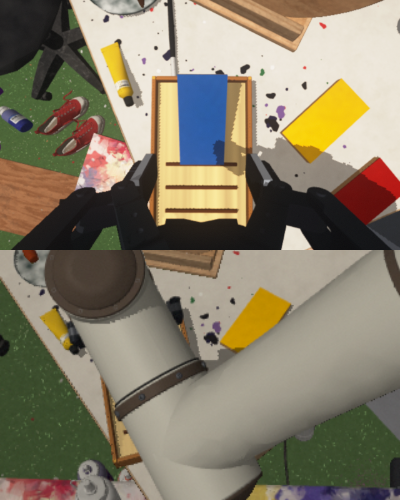

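Blue lies square (yaw matches the tray), with its lower edge at the first rib. Next is yellow.

Call:
carry_out([
  [-0.029,-0.066,0.166,6,36,9,0.75],
  [-0.058,-0.131,0.331,13,72,17,0.75],
  [-0.086,-0.197,0.497,19,109,26,0.75],
  [-0.115,-0.262,0.662,26,145,34,0.75],
  [-0.144,-0.328,0.828,32,181,43,0.75],
])

```text
clock: 14.0
position: [502.0, -144.1, 118.5]
ee_rot: [-0.53, 0.848, 0.001, -0.0]
contact_force: [0.7, -0.2, 0.2]
gripper_width: 74.6
grasp_force: 0.0
```

Call:
carry_out([
  [0,0,0,0,0,20,0.75],
  [0,0,0,0,0,50,0.75],
  [0,0,0,0,0,60,0.75],
  [0,0,0,0,0,60,0.75],
])

```text
clock: 14.5
position: [503.0, -143.6, 58.7]
ee_rot: [-0.533, 0.846, 0.0, -0.001]
contact_force: [-0.5, -0.5, 0.5]
gripper_width: 74.2
grasp_force: 0.0
```

Run:
```python
from h import *
im=get_image("wrist");st()
print([x for x in board(im,"yellow") if x[1][0]>80]);goal([503,-143.1,15],-115.6)
```

```text
{'clock': np.float64(14.55), 'position': array([ 503.73, -143.6 ,   59.56]), 'ee_rot': array([-0.53,  0.85, -0.  , -0.  ]), 'contact_force': array([-0.28,  0.55,  0.8 ]), 'gripper_width': np.float64(74.84), 'grasp_force': np.float64(0.0)}
tcp in tray [  54.  -181.1   59.6]
[(array([ 502.8, -141. ]), array([118.9,  59.8]), 64.4)]
rot [ 0.    -0.001  0.   ] shift [-0.2  0.9 44.6]
```

Call:
carry_out([
  [0,0,0,0,0.5,20,0.7],
  [0,0,0,0,0.5,40,0.6],
  [0,0,0,0,0.5,46,0.55],
  [0,0,0,0,0.5,49,0.55],
  [0,0,0,0,0.5,49,0.55],
])

```text
clock: 15.18
position: [503.6, -143.3, 11.2]
ee_rot: [-0.533, 0.846, -0.001, 0.0]
contact_force: [-0.3, -0.8, 0.0]
gripper_width: 66.4
grasp_force: 0.0
```

Call:
carry_out([
  [0,0,0,0,0,0,0.1],
  [0,0,0,0,0,0,0.1],
  [0,0,0,0,0,0,0.1],
  [0,0,0,0,0,0,0.1],
])

```text
clock: 15.68
position: [503.8, -143.4, 11.8]
ee_rot: [-0.533, 0.846, -0.001, 0.001]
contact_force: [-1.8, 0.4, 5.9]
gripper_width: 58.2
grasp_force: 64.5
```

Call:
carry_out([
  [0,0,0,0,0,-20,0.1],
  [0,0,0,0,0,-60,0.1],
  [0,0,0,0,0,-110,0.1],
  [0,0,0,0,0,-130,0.1],
  [0,0,0,0,0,-130,0.1],
])

```text
clock: 16.3
position: [504.0, -143.3, 142.4]
ee_rot: [-0.533, 0.846, -0.001, 0.002]
contact_force: [0.2, -0.2, -1.6]
gripper_width: 58.3
grasp_force: 64.7
```

Run:
```python
from h import *
st();t=tcp(20.1,17.4,5,30,h=10.5,dz=20.1)
print(t);goal(t,YAW,20)
```

```text
{'clock': np.float64(16.3), 'position': array([ 503.99, -143.26,  142.39]), 'ee_rot': array([-0.53,  0.85, -0.  ,  0.  ]), 'contact_force': array([ 0.18, -0.22, -1.56]), 'gripper_width': np.float64(58.26), 'grasp_force': np.float64(64.73)}
tcp in tray [  53.8 -180.7  142.4]
[658.84722225 -44.52115528  79.07687323]
rot [ 0.141  0.328 -0.828] shift [-155.9  -96.7   64. ]
```

Call:
carry_out([
  [0.028,0.066,-0.166,-31,-19,4,0.1],
  [0.056,0.131,-0.331,-62,-39,8,0.1],
  [0.085,0.197,-0.497,-94,-58,16,0.1],
  [0.113,0.262,-0.662,-125,-77,30,0.1],
  [0.141,0.328,-0.828,-156,-97,44,0.1],
])

```text
clock: 16.92
position: [658.0, -43.5, 93.9]
ee_rot: [0.82, -0.546, 0.142, 0.1]
contact_force: [0.9, -0.2, -0.2]
gripper_width: 58.1
grasp_force: 64.7
```

Call:
carry_out([
  [0,0,0,0,0,0,0.1],
  [0,0,0,0,0,0,0.1],
])

```text
clock: 17.18
position: [656.8, -44.9, 94.8]
ee_rot: [0.818, -0.549, 0.141, 0.099]
contact_force: [0.4, -0.2, -1.3]
gripper_width: 58.0
grasp_force: 64.7
```

Run:
```python
from h import *
st();t=tcp(20.1,17.1,4,15,h=11.8,dz=20.1)
print(t);goal(t,YAW,20)
```

```text
{'clock': np.float64(17.18), 'position': array([656.8 , -44.94,  94.84]), 'ee_rot': array([ 0.82, -0.55,  0.14,  0.1 ]), 'contact_force': array([ 0.45, -0.22, -1.3 ]), 'gripper_width': np.float64(58.01), 'grasp_force': np.float64(64.7)}
tcp in tray [20.8 -2.  94.8]
[658.32193395 -43.24037007  64.6564535 ]
rot [0.008 0.003 0.001] shift [-11.2  -2.3  28. ]
```

Call:
carry_out([
  [0,0,0,-4,-1,10,0.1],
  [0,0,0,-8,-2,20,0.1],
  [0,0,0,-11,-2,28,0.1],
  [0,0,0,-13,-2,33,0.1],
  [0,0,0,-13,-2,33,0.1],
])

```text
clock: 17.8
position: [659.0, -43.2, 60.5]
ee_rot: [0.818, -0.549, 0.142, 0.098]
contact_force: [-0.4, -0.1, -0.8]
gripper_width: 58.1
grasp_force: 64.7
```

Call:
carry_out([
  [0,0,0,-0.8,0,2.2,0.1],
  [0,0,0,-1.3,0,3.5,0.1],
  [0,0,0,-1.3,0,3.5,0.1],
])

```text
clock: 18.18
position: [659.3, -42.9, 57.3]
ee_rot: [0.818, -0.549, 0.142, 0.098]
contact_force: [-0.6, -0.5, -1.6]
gripper_width: 58.1
grasp_force: 64.7
```

Call:
carry_out([
  [0,0,0,-0.7,0,1.9,0.1],
  [0,0,0,-0.7,0,1.9,0.1],
])

```text
clock: 18.42
position: [659.2, -43.0, 55.1]
ee_rot: [0.818, -0.548, 0.142, 0.098]
contact_force: [0.6, 0.6, -0.9]
gripper_width: 57.9
grasp_force: 64.7
```

Run:
```python
from h import *
st()
```

```text
{'clock': np.float64(18.42), 'position': array([659.18, -42.99,  55.1 ]), 'ee_rot': array([ 0.82, -0.55,  0.14,  0.1 ]), 'contact_force': array([ 0.6 ,  0.58, -0.89]), 'gripper_width': np.float64(57.9), 'grasp_force': np.float64(64.72)}
tcp in tray [19.9  0.9 55.1]
```

Call:
carry_out([
  [0,0,0,-0.7,0,1.9,0.1],
  [0,0,0,-0.7,0,1.9,0.1],
])

```text
clock: 18.68
position: [659.1, -43.0, 53.0]
ee_rot: [0.818, -0.549, 0.142, 0.098]
contact_force: [-0.4, -0.5, -1.5]
gripper_width: 58.1
grasp_force: 64.7
```

Call:
carry_out([
  [0,0,0,-0.5,0,1.4,0.1],
  [0,0,0,-0.5,0,1.4,0.1],
])

```text
clock: 18.92
position: [659.2, -43.0, 51.6]
ee_rot: [0.818, -0.548, 0.142, 0.098]
contact_force: [-0.8, 0.1, -0.8]
gripper_width: 58.2
grasp_force: 64.7
```

Call:
carry_out([
  [0,0,0,-0.4,0,1,0.1],
  [0,0,0,-0.4,0,1,0.1],
])

```text
clock: 19.18
position: [659.2, -42.9, 50.6]
ee_rot: [0.818, -0.548, 0.142, 0.098]
contact_force: [0.2, 0.6, -0.9]
gripper_width: 58.1
grasp_force: 64.7
```

Call:
carry_out([
  [0,0,0,-0.4,0,1,0.1],
  [0,0,0,-0.4,0,1,0.1],
])

```text
clock: 19.42
position: [659.2, -42.9, 49.5]
ee_rot: [0.818, -0.548, 0.142, 0.098]
contact_force: [-0.0, -0.1, -0.2]
gripper_width: 58.1
grasp_force: 64.7
```

Call:
carry_out([
  [0,0,0,-0.4,0,1,0.1],
  [0,0,0,-0.4,0,1,0.1],
])

```text
clock: 19.68
position: [659.4, -42.8, 49.1]
ee_rot: [0.818, -0.548, 0.143, 0.098]
contact_force: [-3.0, 1.0, 1.7]
gripper_width: 58.0
grasp_force: 65.1
```

Call:
carry_out([
  [0,0,0,-0.3,0,0.7,0.1],
  [0,0,0,-0.3,0,0.7,0.1],
])

```text
clock: 19.92
position: [659.4, -42.9, 49.0]
ee_rot: [0.818, -0.548, 0.143, 0.098]
contact_force: [-4.0, 0.5, 6.3]
gripper_width: 58.0
grasp_force: 65.5
```

Contact with blue. Sliding down to the middle rib.

Call:
carry_out([
  [0,0,0,-1,0,0,0.1],
  [0,0,0,-2,0,0,0.1],
  [0,0,0,-2,0,0,0.1],
])

```text
clock: 20.3
position: [659.5, -41.0, 48.4]
ee_rot: [0.818, -0.548, 0.143, 0.097]
contact_force: [-2.1, -0.5, 5.2]
gripper_width: 57.7
grasp_force: 65.3
```

Call:
carry_out([
  [0,0,0,-1,0.3,0,0.1],
  [0,0,0,-1,0.3,0,0.1],
])

```text
clock: 20.55
position: [659.2, -40.2, 48.2]
ee_rot: [0.818, -0.548, 0.143, 0.097]
contact_force: [-0.5, -1.8, 6.5]
gripper_width: 58.3
grasp_force: 65.3
```

Call:
carry_out([
  [0,0,0,-1,0.3,0,0.1],
  [0,0,0,-1,0.3,0,0.1],
])

```text
clock: 20.8
position: [658.8, -39.5, 48.0]
ee_rot: [0.818, -0.548, 0.144, 0.097]
contact_force: [0.3, -1.1, 5.8]
gripper_width: 58.1
grasp_force: 65.3
```

Run:
```python
from h import *
st()
```

```text
{'clock': np.float64(20.8), 'position': array([658.77, -39.45,  48.01]), 'ee_rot': array([ 0.82, -0.55,  0.14,  0.1 ]), 'contact_force': array([ 0.35, -1.15,  5.8 ]), 'gripper_width': np.float64(58.08), 'grasp_force': np.float64(65.35)}
tcp in tray [16.5  1.9 48. ]
```

Call:
carry_out([
  [0,0,0,-1,0.7,0,0.1],
  [0,0,0,-1,0.7,0,0.1],
])

```text
clock: 21.05
position: [658.1, -38.7, 47.8]
ee_rot: [0.818, -0.548, 0.144, 0.097]
contact_force: [1.0, -1.5, 5.9]
gripper_width: 58.2
grasp_force: 65.4
```

Call:
carry_out([
  [0,0,0,-0.8,0.5,0,0.1],
  [0,0,0,-0.8,0.5,0,0.1],
])

```text
clock: 21.3
position: [657.8, -38.5, 47.8]
ee_rot: [0.818, -0.549, 0.144, 0.097]
contact_force: [1.7, -2.6, 5.6]
gripper_width: 58.2
grasp_force: 65.2
```

Call:
carry_out([
  [0,0,0,-0.8,0,0,0.1],
  [0,0,0,-0.8,0,0,0.1],
])

```text
clock: 21.55
position: [657.7, -38.4, 47.8]
ee_rot: [0.818, -0.549, 0.144, 0.097]
contact_force: [5.1, -5.7, 4.7]
gripper_width: 58.2
grasp_force: 65.1
```

Stalled against the middle rib, as expected. Releasing, retreating and checking.

Call:
carry_out([
  [0,0,0,0,0,0,0.45],
  [0,0,0,0,0,0,0.6],
  [0,0,0,0,0,0,0.6],
  [0,0,0,0,0,0,0.6],
])

```text
clock: 22.05
position: [654.9, -37.6, 45.1]
ee_rot: [0.818, -0.548, 0.142, 0.098]
contact_force: [0.2, 0.6, 0.3]
gripper_width: 68.3
grasp_force: 0.0
```

Call:
carry_out([
  [0,0,0,0,0,-8,0.6],
  [0,0,0,0,0,-25,0.6],
  [0,0,0,0,0,-60,0.6],
  [0,0,0,0,0,-110,0.6],
  [0,0,0,0,0,-110,0.6],
])

```text
clock: 22.68
position: [644.1, -0.1, 155.1]
ee_rot: [0.818, -0.548, 0.146, 0.093]
contact_force: [0.0, 0.7, -0.8]
gripper_width: 67.9
grasp_force: 0.0
```

Run:
```python
from h import *
it,im=get_image("top"),get_image("wrist")
st()
for i in(it,im):
    b=[x for x in board(i,"yellow",z=17.1+20.1+9.4) if 80<x[1][0]<150];print(b)
    for c in b: q=np.r_[c[0],0]-O;print("tray",np.round([q@TX,q@TY],1))
cv2.imwrite("pics/w5.png",im["color"])
goal([415.5,-55.1,120],-119.4)
```

```text
{'clock': np.float64(22.78), 'position': array([641.57,  -2.08, 150.62]), 'ee_rot': array([ 0.82, -0.55,  0.14,  0.1 ]), 'contact_force': array([-0.56, -0.05, -0.56]), 'gripper_width': np.float64(68.22), 'grasp_force': np.float64(0.0)}
tcp in tray [-2.460e+01  1.000e-01  1.506e+02]
[(array([656.9, -41.7]), array([115.7,  61.8]), -63.7)]
tray [17.9 -0.7]
[(array([658.1, -41.8]), array([114.9,  64.8]), -67.6)]
tray [18.4  0.3]
rot [-0.155 -0.324  0.894] shift [-45.1 229.2  16.6]
```

View pics/w5.png

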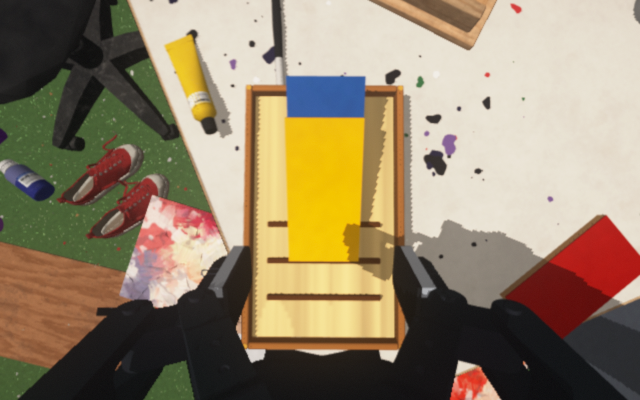

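Yellow lies square on blue, with its lower edge (y≈261 px) at the middle rib. Next is red.

Call:
carry_out([
  [-0.028,-0.059,0.163,-8,42,3,0.75],
  [-0.056,-0.118,0.325,-16,83,6,0.75],
  [-0.085,-0.177,0.488,-25,125,9,0.75],
  [-0.113,-0.236,0.65,-33,167,12,0.75],
  [-0.141,-0.295,0.813,-41,208,15,0.75],
])

```text
clock: 23.4
position: [434.1, -51.3, 121.0]
ee_rot: [-0.536, 0.844, -0.012, -0.011]
contact_force: [-0.1, -0.6, -0.0]
gripper_width: 74.7
grasp_force: 0.0
```

Call:
carry_out([
  [0,0,0,0,0,0,0.75],
  [0,0,0,0,0,0,0.75],
])

```text
clock: 23.65
position: [436.6, -51.0, 121.9]
ee_rot: [-0.539, 0.842, -0.013, -0.01]
contact_force: [0.0, 0.4, -0.2]
gripper_width: 74.8
grasp_force: 0.0
```

Run:
```python
from h import *
st();im=get_image("wrist")
print([x for x in board(im,"red") if x[1][0]>80]);goal([415.5,-55.1,60],-119.4)
```

```text
{'clock': np.float64(23.65), 'position': array([436.59, -51.02, 121.86]), 'ee_rot': array([-0.54,  0.84, -0.01, -0.01]), 'contact_force': array([ 0.03,  0.45, -0.23]), 'gripper_width': np.float64(74.8), 'grasp_force': np.float64(0.0)}
tcp in tray [ -57.1 -208.1  121.9]
[(array([387.2, -33.5]), array([127. , 126.2]), -29.3)]
rot [-0.013 -0.031  0.081] shift [10.9 18.3 62. ]
```

Call:
carry_out([
  [-0.013,-0.031,0.081,5,9,20,0.75],
  [-0.013,-0.031,0.081,11,18,45,0.75],
  [-0.013,-0.031,0.081,11,18,62,0.75],
  [-0.013,-0.031,0.081,11,18,62,0.75],
  [-0.013,-0.031,0.081,11,18,62,0.75],
])

```text
clock: 24.32
position: [416.0, -55.0, 60.3]
ee_rot: [-0.505, 0.863, 0.0, 0.0]
contact_force: [0.3, -0.0, 0.8]
gripper_width: 74.8
grasp_force: 0.0
```

Run:
```python
from h import *
im=get_image("wrist");st()
print([x for x in board(im,"red") if x[1][0]>80]);goal([415.5,-55.1,15],-119.4)
```

```text
{'clock': np.float64(24.38), 'position': array([416.01, -55.  ,  60.53]), 'ee_rot': array([-0.5 ,  0.86,  0.  ,  0.  ]), 'contact_force': array([-0.45, -0.06, -0.02]), 'gripper_width': np.float64(74.84), 'grasp_force': np.float64(0.0)}
tcp in tray [ -61.2 -228.6   60.5]
[(array([414.4, -53.6]), array([119.1,  60. ]), 60.6)]
rot [-0.     0.001 -0.   ] shift [ 0.4  0.4 45.5]
```

Call:
carry_out([
  [0,0,0,0,0.5,20,0.7],
  [0,0,0,0,0.5,40,0.6],
  [0,0,0,0,0.5,46,0.55],
  [0,0,0,0,0.5,50,0.55],
  [0,0,0,0,0.5,50,0.55],
])

```text
clock: 25.0
position: [414.9, -55.0, 10.4]
ee_rot: [-0.504, 0.864, 0.0, 0.0]
contact_force: [0.2, -0.4, 0.6]
gripper_width: 66.0
grasp_force: 0.0
```

Call:
carry_out([
  [0,0,0,0,0,0,0.1],
  [0,0,0,0,0,0,0.1],
  [0,0,0,0,0,0,0.1],
  [0,0,0,0,0,0,0.1],
])

```text
clock: 25.5
position: [415.1, -55.0, 11.0]
ee_rot: [-0.504, 0.864, 0.0, 0.001]
contact_force: [-0.3, -0.1, 5.3]
gripper_width: 57.9
grasp_force: 64.0
```

Call:
carry_out([
  [0,0,0,0,0,-20,0.1],
  [0,0,0,0,0,-60,0.1],
  [0,0,0,0,0,-110,0.1],
  [0,0,0,0,0,-130,0.1],
  [0,0,0,0,0,-130,0.1],
])

```text
clock: 26.12
position: [415.4, -54.9, 141.7]
ee_rot: [-0.504, 0.864, -0.0, 0.002]
contact_force: [-0.3, 0.8, -2.2]
gripper_width: 57.8
grasp_force: 65.3
```

Run:
```python
from h import *
st();t=tcp(-11.8,17.1,4,45,h=11.5,dz=19.5)
print(t);goal(t,YAW,20)
```

```text
{'clock': np.float64(26.12), 'position': array([415.41, -54.91, 141.69]), 'ee_rot': array([-0.5 ,  0.86, -0.  ,  0.  ]), 'contact_force': array([-0.34,  0.83, -2.15]), 'gripper_width': np.float64(57.83), 'grasp_force': np.float64(65.32)}
tcp in tray [ -61.6 -229.2  141.7]
[646.25621695 -13.82111216  93.77454571]
rot [ 0.154  0.327 -0.895] shift [-149.2 -180.6   48.9]
```

Call:
carry_out([
  [0.028,0.059,-0.163,-27,-33,2,0.1],
  [0.056,0.118,-0.325,-54,-65,4,0.1],
  [0.084,0.177,-0.488,-81,-98,8,0.1],
  [0.112,0.236,-0.65,-108,-131,14,0.1],
  [0.14,0.297,-0.813,-136,-164,22,0.1],
])

```text
clock: 26.75
position: [624.8, -17.0, 115.4]
ee_rot: [0.798, -0.581, 0.13, 0.092]
contact_force: [-0.2, -0.6, 0.0]
gripper_width: 58.1
grasp_force: 65.3
```

Call:
carry_out([
  [0,0,0,0,0,0,0.1],
  [0,0,0,0,0,0,0.1],
])

```text
clock: 27.0
position: [622.8, -17.8, 115.9]
ee_rot: [0.796, -0.584, 0.129, 0.092]
contact_force: [-0.7, 0.5, -1.4]
gripper_width: 58.0
grasp_force: 65.3
```

Run:
```python
from h import *
st();t=tcp(-11.8,17.1,4,15,h=11,dz=19.5)
print(t);goal(t,YAW,20)
```

```text
{'clock': np.float64(27.0), 'position': array([622.77, -17.78, 115.85]), 'ee_rot': array([ 0.8 , -0.58,  0.13,  0.09]), 'contact_force': array([-0.74,  0.5 , -1.41]), 'gripper_width': np.float64(58.01), 'grasp_force': np.float64(65.26)}
tcp in tray [-17.2 -23.2 115.9]
[646.32110778 -13.97933234  63.3046994 ]
rot [ 0.023  0.031 -0.08 ] shift [-13.2 -23.3  51.1]
```

Call:
carry_out([
  [0.023,0.031,-0.08,-4,-8,15,0.1],
  [0.023,0.031,-0.08,-8,-16,30,0.1],
  [0.023,0.031,-0.08,-11,-23,42,0.1],
  [0.023,0.031,-0.08,-13,-23,51,0.1],
  [0.023,0.031,-0.08,-13,-23,51,0.1],
])

```text
clock: 27.62
position: [647.1, -14.3, 64.6]
ee_rot: [0.818, -0.549, 0.145, 0.096]
contact_force: [-0.6, 0.7, -1.4]
gripper_width: 58.3
grasp_force: 65.2
```

Call:
carry_out([
  [0,0,0,-1,0,2.8,0.1],
  [0,0,0,-1.7,0,4.7,0.1],
  [0,0,0,-1.7,0,4.7,0.1],
])

```text
clock: 28.0
position: [647.7, -13.8, 60.7]
ee_rot: [0.818, -0.548, 0.146, 0.095]
contact_force: [-0.0, 0.5, -0.9]
gripper_width: 58.6
grasp_force: 65.2
```

Call:
carry_out([
  [0,0,0,-0.8,0,2.4,0.1],
  [0,0,0,-0.8,0,2.4,0.1],
])

```text
clock: 28.25
position: [647.7, -13.9, 57.9]
ee_rot: [0.818, -0.548, 0.146, 0.095]
contact_force: [1.0, 1.2, -1.4]
gripper_width: 58.0
grasp_force: 65.2
```

Run:
```python
from h import *
st();goal(tcp(-11.8,17.1,4,0,h=11,dz=19.5),YAW,20)
```

```text
{'clock': np.float64(28.25), 'position': array([647.65, -13.88,  57.9 ]), 'ee_rot': array([ 0.82, -0.55,  0.15,  0.1 ]), 'contact_force': array([ 0.96,  1.24, -1.43]), 'gripper_width': np.float64(58.0), 'grasp_force': np.float64(65.24)}
tcp in tray [-11.4   1.3  57.9]
rot [-0.004 -0.001 -0.   ] shift [-3.7  1.3  8.9]
```

Call:
carry_out([
  [0,0,0,-1,0.6,2.8,0.1],
  [0,0,0,-1.9,1.3,4.7,0.1],
  [0,0,0,-1.9,1.3,4.7,0.1],
])

```text
clock: 28.62
position: [646.3, -14.3, 52.7]
ee_rot: [0.818, -0.548, 0.146, 0.095]
contact_force: [0.5, -0.9, -0.9]
gripper_width: 58.1
grasp_force: 65.2
```

Call:
carry_out([
  [0,0,0,-0.7,0,1.9,0.1],
  [0,0,0,-0.7,0,1.9,0.1],
])

```text
clock: 28.88
position: [646.5, -14.2, 50.8]
ee_rot: [0.818, -0.548, 0.146, 0.095]
contact_force: [-0.1, -0.4, -1.4]
gripper_width: 58.3
grasp_force: 65.2
```

Call:
carry_out([
  [0,0,0,-0.4,0,1,0.1],
  [0,0,0,-0.4,0,1,0.1],
])

```text
clock: 29.12
position: [646.5, -14.1, 49.8]
ee_rot: [0.818, -0.548, 0.146, 0.095]
contact_force: [-0.6, 0.6, -1.8]
gripper_width: 58.2
grasp_force: 65.2
```

Call:
carry_out([
  [0,0,0,-0.4,0,1,0.1],
  [0,0,0,-0.4,0,1,0.1],
])

```text
clock: 29.38
position: [646.5, -14.1, 48.7]
ee_rot: [0.818, -0.548, 0.146, 0.095]
contact_force: [-0.1, -0.0, -1.2]
gripper_width: 57.6
grasp_force: 65.2
```

Call:
carry_out([
  [0,0,0,-0.3,0,0.8,0.1],
  [0,0,0,-0.3,0,0.8,0.1],
])

```text
clock: 29.62
position: [646.6, -14.1, 48.3]
ee_rot: [0.818, -0.548, 0.146, 0.095]
contact_force: [-0.6, 0.5, 0.7]
gripper_width: 57.6
grasp_force: 65.6
```

Call:
carry_out([
  [0,0,0,-0.3,0,0.8,0.1],
  [0,0,0,-0.3,0,0.8,0.1],
])

```text
clock: 29.88
position: [646.7, -14.2, 48.1]
ee_rot: [0.818, -0.548, 0.146, 0.095]
contact_force: [-2.8, 0.3, 4.8]
gripper_width: 58.0
grasp_force: 66.0
```

Call:
carry_out([
  [0,0,0,-1,0,0,0.1],
  [0,0,0,-2,0.3,0,0.1],
  [0,0,0,-2,0.3,0,0.1],
])

```text
clock: 30.25
position: [646.6, -12.1, 47.4]
ee_rot: [0.818, -0.548, 0.147, 0.094]
contact_force: [-0.3, -0.4, 6.0]
gripper_width: 57.7
grasp_force: 66.0
```

Call:
carry_out([
  [0,0,0,-1,0.5,0,0.1],
  [0,0,0,-1,0.5,0,0.1],
])

```text
clock: 30.5
position: [646.1, -11.3, 47.2]
ee_rot: [0.818, -0.548, 0.147, 0.094]
contact_force: [1.2, 0.5, 5.1]
gripper_width: 57.9
grasp_force: 65.9
```

Call:
carry_out([
  [0,0,0,-1,0.5,0,0.1],
  [0,0,0,-1,0.5,0,0.1],
])

```text
clock: 30.75
position: [645.5, -10.7, 47.0]
ee_rot: [0.818, -0.548, 0.147, 0.094]
contact_force: [0.9, -0.6, 5.3]
gripper_width: 58.1
grasp_force: 65.9
```

Run:
```python
from h import *
st()
```

```text
{'clock': np.float64(30.75), 'position': array([645.48, -10.66,  47.  ]), 'ee_rot': array([ 0.82, -0.55,  0.15,  0.09]), 'contact_force': array([ 0.88, -0.6 ,  5.28]), 'gripper_width': np.float64(58.09), 'grasp_force': np.float64(65.89)}
tcp in tray [-15.2   0.5  47. ]
```

Call:
carry_out([
  [0,0,0,-0.8,0.3,0,0.1],
  [0,0,0,-0.8,0.3,0,0.1],
])

```text
clock: 31.0
position: [645.0, -10.2, 46.9]
ee_rot: [0.818, -0.548, 0.147, 0.094]
contact_force: [1.2, -1.5, 4.5]
gripper_width: 58.4
grasp_force: 65.9
```

Call:
carry_out([
  [0,0,0,-0.8,0.3,0,0.1],
  [0,0,0,-0.8,0.3,0,0.1],
])

```text
clock: 31.25
position: [644.6, -9.7, 46.8]
ee_rot: [0.818, -0.548, 0.147, 0.094]
contact_force: [1.5, -1.5, 6.7]
gripper_width: 58.0
grasp_force: 65.9
```

Call:
carry_out([
  [0,0,0,-0.8,0,0,0.1],
  [0,0,0,-0.8,0,0,0.1],
])

```text
clock: 31.5
position: [644.4, -9.5, 46.7]
ee_rot: [0.818, -0.548, 0.147, 0.094]
contact_force: [2.6, -4.0, 7.8]
gripper_width: 58.1
grasp_force: 65.8
```

Call:
carry_out([
  [0,0,0,-0.6,0,0,0.1],
  [0,0,0,-0.6,0,0,0.1],
])

```text
clock: 31.75
position: [644.4, -9.4, 46.7]
ee_rot: [0.817, -0.549, 0.148, 0.094]
contact_force: [3.4, -4.2, 6.2]
gripper_width: 58.1
grasp_force: 65.8
```

Stalled on the last rib. Releasing, retreating and checking.

Call:
carry_out([
  [0,0,0,0,0,0,0.45],
  [0,0,0,0,0,0,0.6],
  [0,0,0,0,0,0,0.6],
  [0,0,0,0,0,0,0.6],
])

```text
clock: 32.25
position: [642.0, -8.5, 44.2]
ee_rot: [0.818, -0.548, 0.146, 0.095]
contact_force: [0.0, -0.4, 0.2]
gripper_width: 68.3
grasp_force: 0.0
```

Call:
carry_out([
  [0,0,0,0,0,-8,0.6],
  [0,0,0,0,0,-25,0.6],
  [0,0,0,0,0,-60,0.6],
  [0,0,0,0,0,-110,0.6],
  [0,0,0,0,0,-110,0.6],
])

```text
clock: 32.88
position: [629.9, 28.6, 153.1]
ee_rot: [0.818, -0.548, 0.149, 0.091]
contact_force: [-0.1, -0.7, -0.5]
gripper_width: 68.3
grasp_force: 0.0
```

Run:
```python
from h import *
it,im=get_image("top"),get_image("wrist")
st()
for i in(it,im):
    b=[x for x in board(i,"red",z=17.1+19.5+9.4) if 80<x[1][0]<150];print(b)
    for c in b: q=np.r_[c[0],0]-O;print("tray",np.round([q@TX,q@TY],1))
cv2.imwrite("pics/w6.png",im["color"])
```

```text
{'clock': np.float64(32.98), 'position': array([627.39,  26.55, 148.73]), 'ee_rot': array([ 0.82, -0.55,  0.15,  0.09]), 'contact_force': array([-0.44, -0.1 , -0.36]), 'gripper_width': np.float64(68.17), 'grasp_force': np.float64(0.0)}
tcp in tray [-56.5  -2.1 148.7]
[(array([370.9,  79.9]), array([121.5,  89.4]), -18.6), (array([643.8, -12.6]), array([113.5,  59.7]), -63.7)]
tray [-203.2 -219.2]
tray [-14.   -1.8]
[(array([644.8, -12.6]), array([115.2,  62.9]), -67.7)]
tray [-13.7  -0.9]
```

View pics/w6.png

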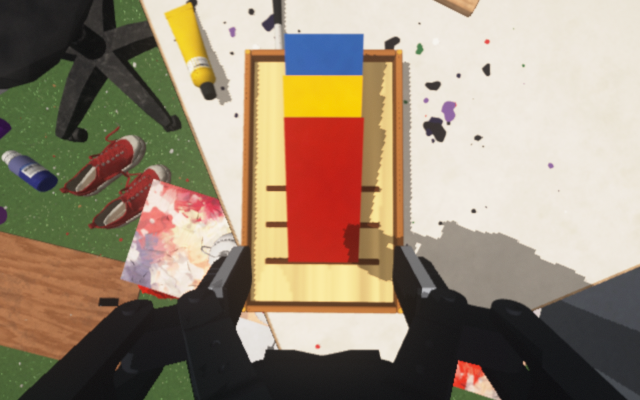

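All three boards form a square, centred fan, with red's lower edge at the last rib (y≈262 px). Spacings of 32.5 and 31.9 mm match the ribs. Handing in.

```bash
python3 -c "
from bench import *
print(job_done())"
```

```text
the job is handed in; nothing more can be done
None
```

I laid the blue, yellow and red boards overlapping on the rest, each slid down until it stopped against its own rib and let go, and handed the job in at about 33 s. The hand-in returned no verdict. My last wrist picture shows the row centred and square.

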